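Pop the sample port open

ROBOT

A 6-joint arm with a two-finger parallel gripper is mounted at the origin on the work surface. World frame = base frame: x ahead of the robot, y to its left, z up, the work surface at z = 0. Lengths are in m, angles in degrees, forces in N, time in s.
With the tool pointing down it reaches from about 0.15 to 0.775 m from the base axis. Payload 6.1 kg.
Tool frame: the origin (TCP) lies where the fingers leave the gripper's body, on its centre line; the fingertips stand 73 mm ahead of it and the grasp point (between the pads) lies 54 mm ahead of it; z points along the fingers, y is the direction in which the jaws open and shut (so a half turn about z gives the same grasp; the last joint's range is limited). The gripper opens to 85 mm and grips with 20 to 120 N. Pads are 22 mm wide; open, the fingers measure 114 mm over their backs; the gripper's body (76 mm by 85 mm) begins 54 mm behind the grasp point. The pads swing forward as they close: fully open they stand 13 mm farther back than shut.
Start: joints at [-69.041, 7.208, -2.269, 80.523, 0, 90], TCP at [0.188, -0.49, 0.304] pointing down, gripper open.
Joint ranges: [-155.77, 155.77], [-54.66, 111.73], [-72.52, 77.12], [-102.08, 115.82], [-83.92, 84.16], [-180, 180]. Speed limits (degrees/s): [136.94, 136.94, 172.46, 180, 180, 180].

INTERFACE

Orientations are given as a 3x3 rotation matrix whose columns are the frame's x, y, z axes.
In Python, from station import robot, viewer gives the robot as it stands.
- The arm moves only by the tool play_rows, never from a script. Its argument "plan" is a list of rows, each a list of 5 numbers: the opening in per cent of the stroke, from 0 (shut) to 100 (fully open), then the shift along the tool's x, y, z in mm, then the turn about the tool's z in degrees. A call has 1 to 10 rows; each row shifts and turns the pose as measured when the row begins, along the tool's axes as they then stand; what a row does not reach is not made up. A row lasts 1/8 s, in which the tool goes at most 62.5 mm and 10.7 degrees, less where a joint would pass 70% of its speed; a pose out of reach is approached as far as the arm can. A call is refused whole if a number of a shift passes 62.5 or a number of a turn 10.7, either way. A call with a gripper value outside its range is refused whole. The fingers move at their own pace and stop on an object; "grip_force" is the grip in N (left out, the last holds). Time passes only in rows, so rows that do not move let the fingers close. It gives the time, the measured TCP pose, the force and the opening at its end, in the units of the state.
- robot.state(): the state, without advancing time (a new reading comes with each control period).
- viewer.get_image(name): name is "side" or "top"; returns (picture, depth): 420x560x3 uint8, blue, green, red; 420x560 float32, m along the optical axis (not along the pixel's ray), 0 where there is no reading.
- viewer.camera_model(name): a dict with "vfov" (degrees; the focal length in pixels is half the picture's height over the tangent of half this angle, whatever the lens; pixels are square), "cx", "cy" (the principal point, pixels), "k1" (the pictures are not rectified: a ray, as slopes to the right and down, at radius r is drawn at 1 + k1 r^2 times it, then the intrinsics apply), "extrinsics" (4x4, takes a point from world to camera coordinates). Camera axes: x right, y up, looking along -z (the intrinsics and any distortion apply to the point x, -y, -z); pixel columns grow to the right and rows downward; lengths in m; the calibration is good to about 2 mm. A picture is of the moment at which its call begins. camera_model takes no time and is no camera call.
- robot.hand_in(): hands the job in, once; it reports no verdict.
The state is a dict: "t": time; "q": joint angles; "dq": joint speeds; "joint_efforts": joint torques, N m; "ee_pos": TCP position; "tcp_rot": TCP orientation; "contact_force": force on the tool from outside, world axes, zero at the start; "ft_torque": the same for the moment, N m; "gripper_width": opening from 0.0 (shut) to 1.0 (fully open).
Only numpy, scipy, OpenCV 4.12 (cv2) and the standard library are available. Lean on these libraries where they do the work, as an engineer would, in place of code of your own. Each camera call takes 0.05 s, during which the arm holds its last target. There are 200 camera calls.

TASK

Press the larger hatch (the sample port of the wider grey instrument) down once (the round pad near its free edge shows where) so that its push-push latch lets go, then take the fingers clear and let the hatch spring up and stand open by itself. Then confirm that it stays open: give the raised hatch a light touch from above, near its free edge, without pushing it back down, and leave it standing open and untouched. Touch the hatch with the fingers only, leave the small fuse door on the other unit shut, and do not move or pick up any of the glassware or the metal sample cell.

Things in the scene. Friction and masses are not known exactly. Their poses are not given: they have to be found in the camera images.
- sample_unit: fixed grey metal instrument, 170 (x) x 190 (y) x 80 mm high; origin under its centre on the bench; own -x is its front. Its flat deck is 80 mm above the origin. In the deck lies the sample hatch, an aluminium plate 100 mm long (own x) x 70 mm wide, whose top stands 8 mm above the deck (88 mm above the bench), hinged at its far (+x) end, free end towards the front.
- sample_hatch_pad (a point): centre of the top of the black round finger pad (22 mm across, 2 mm raised) on the sample hatch, 24 mm from its free edge, 76 mm from the hinge axis; moves with the hatch; 90 mm above the bench while shut. Its own x, y, z are the hatch's: z is normal to the plate, -x points from hinge to free edge.
- sample_hatch_hinge (a point): middle of the sample hatch's hinge axis, at deck height; the hatch turns about its y axis
- sample_hatch (a joint): angle of the sample hatch in rad: 0 shut, -0.053 when pressed past shut (4 mm at the pad), about 0.75 popped open (pad about 48 mm higher and 27 mm nearer the hinge). Shut, it yields at 4 to 5 N on the pad (more if pressed fast), goes down 4 mm to a firm stop and trips there; it swings up as the finger withdraws, within a second. Open, it yields to 2 to 4 N on the pad and springs back.
- sample_latch (a joint): turn of the hatch's catch, a small crank inside (rad): 0 latched; 0.6 at the bottom of the press, past which it trips; about 4.0 when the hatch stands open; grows as the open hatch is pushed down again (5.25 at 0.31 rad of hatch angle), 7.5 when pressed fully down and let go again: caught shut, and not to be reopened
- power_unit: fixed grey metal power unit, narrower, 130 (x) x 120 (y) x 80 mm high; origin under its centre on the bench. Its deck has a similar but smaller hatch, the fuse door (60 x 40 mm), to be left alone.
- fuse_door (a joint): angle of the small fuse door in rad: 0 shut; it has a push-push latch too and must stay shut
- sample_cell: loose capped steel sample cell, 28 mm across, 36 mm high, standing on the sample unit's deck beside the hatch; origin under its centre
- beaker: loose glass beaker, 66 mm across, 75 mm high, on the bench; origin under its centre
- dropper_bottle: loose amber glass bottle, 44 mm across, 85 mm high, on the bench; origin under its centre
- dish: loose white ceramic dish, 70 mm across, 30 mm high, on the bench; origin under its centre

How it is judged (in metres and radians):
On the way, in this order (a step that is already met when the one before it is completed fails the run):
1. the sample hatch has popped and stands open by itself, with the robot not touching it, for half a second (value of joint sample_hatch above 0.6 rad and value of joint sample_latch between 3.2 and 4.7 rad and contact force between each of the fingers, the arm and sample_hatch below 0.1 N), for 0.5 s.
2. the robot lightly touches the open hatch (contact force between the fingers and sample_hatch above 0.3 N and value of joint sample_hatch above 0.35 rad), for 0.04 s.
3. the hatch stands open again, untouched (all of step 1), for 0.5 s.
At the end, for the whole second after the job is handed in: The sample hatch stands open by itself (joint above 0.6 rad, catch between 3.2 and 4.7) and at rest; the fuse door is shut (within -0.02 to 0.05 rad); the cell, beaker, bottle and dish stand upright within 25 mm of where they were (value of joint sample_hatch above 0.6 rad and value of joint sample_latch between 3.2 and 4.7 rad and velocity of joint sample_hatch between -0.05 and 0.05 rad/s and value of joint fuse_door between -0.02 and 0.05 rad and distance of each of sample_cell, beaker, dropper_bottle, dish from where it was at the start of the episode below 0.025 m and angle between each of sample_cell, beaker, dropper_bottle, dish's own z axis and vertical below 0.2 rad); the robot touches nothing.
It fails at once if the arm or the gripper's body, not a finger, bears on the hatch (contact force between the arm and sample_hatch above 1 N).
It fails at once if the opened hatch is pushed back down (catch beyond 5.25, hatch below about 0.31 rad) (value of joint sample_latch above 5.25 rad).
It fails at once if the open hatch is struck harder than a light touch (over 10 N) (value of joint sample_latch above 3.2 rad and contact force between the fingers and sample_hatch above 10 N).
It fails at once if the fuse door is pressed in or opened (value of joint fuse_door above 0.1 rad or value of joint fuse_door below -0.03 rad).
It fails at once if a bystander is moved by more than 25 mm, lifted by more than 10 mm or tipped over (distance of any of sample_cell, beaker, dropper_bottle, dish from where it was at the start of the episode above 0.025 m or angle between any of sample_cell, beaker, dropper_bottle, dish's own z axis and vertical above 0.5 rad or height (world z) of sample_cell above 0.09 m or height (world z) of any of beaker, dropper_bottle, dish above 0.01 m).
It also fails if it takes over 48 s, if anything falls off the work surface, if the arm or the gripper's body presses on something with over 40 N, if the wrist force passes 120 N, or if a joint passes its speed limit or range.

## Working session

There is one attempt and no reset: what is moved stays moved. The work goes in short steps, Python scripts to look and compute and a tool call to move; the robot and the scene stay as the last step left them, time stands still between calls to the robot, and variables do not carry over. Pictures are saved under pics/ and viewed, about 8 in all and at most 12, crops included, and the job is handed in when it is done.

Besides the shell and the picture viewer there is one more tool, called after "Request:" by a JSON object that holds its "op" and its "data". play_rows: Moves the arm, as the interface text tells. Its arguments: {"type":"object","properties":{"plan":{"type":"array","items":{"type":"array","items":{"type":"number"}}},"grip_force":{"type":"number"}},"required":["plan"]}

```bash
mkdir -p pics
cat > h.py <<'E'
import numpy as np, cv2
from station import robot, viewer
def grab(n,tag):
    im,d=viewer.get_image(n); im=np.array(im); d=np.array(d)
    cv2.imwrite(f'pics/{tag}.png',im); np.save(f'pics/{tag}.npy',d); return im,d
def ray(n,uv):
    c=viewer.camera_model(n); f=210/np.tan(np.radians(c['vfov'])/2)
    E=np.array(c['extrinsics']); s=(np.atleast_2d(uv).astype(float)-[c['cx'],c['cy']])/f
    p=s.copy()
    for _ in range(20): p=s/(1+c['k1']*(p**2).sum(1,keepdims=True))
    d=np.c_[p[:,0],-p[:,1],-np.ones(len(p))]
    R=E[:3,:3]; return -R.T@E[:3,3], d@R      # origin, dirs (depth-scaled)
def plane(n,uv,z):
    o,d=ray(n,uv); return o+d*((z-o[2])/d[:,2])[:,None]
def cloud(n,uv,dep):
    o,d=ray(n,uv); return o+d*np.asarray(dep)[:,None]
E
python3 - <<'E'
from h import *
a,_=grab('top','top0'); b,_=grab('side','side0')
s=robot.state(); print({k:np.round(s[k],3) for k in('t','ee_pos','tcp_rot','contact_force','gripper_width')})
for n in('top','side'):
    c=viewer.camera_model(n); print(c['vfov'],c['cx'],c['cy'],c['k1'],ray(n,[[280,210]]))
E
```

```text
{'t': np.float64(0.1), 'ee_pos': array([ 0.188, -0.49 ,  0.303]), 'tcp_rot': array([[ 0.934,  0.358, -0.001],
       [ 0.358, -0.934,  0.001],
       [-0.   , -0.001, -1.   ]]), 'contact_force': array([-0.042,  0.106,  0.604]), 'gripper_width': np.float64(0.996)}
50.74947332235245 281.98683003801403 211.39428320209822 -0.011032042493344428 (array([ 0.4866414 , -0.086187  ,  1.02965084]), array([[ 0.11049956,  0.02041169, -0.99368167]]))
53.525016159597136 279.81335371900275 216.00502829840647 -0.0075392495161006896 (array([0.45833332, 0.54558487, 0.6386925 ]), array([[ 0.14182719, -0.75631858, -0.63880781]]))
```

View pics/top0.png

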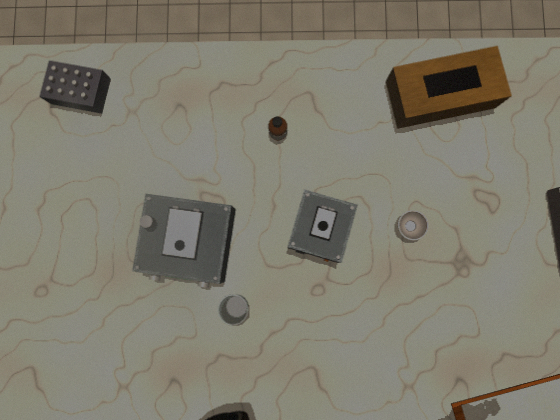

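View pics/side0.png

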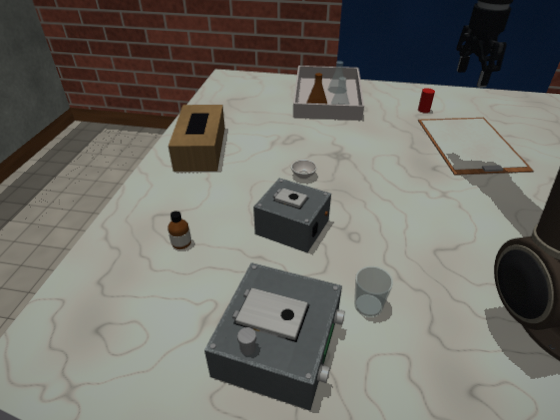

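The top view shows the wide unit around (185,238), with its pad near (180,245), the cell at (147,222) and the beaker at (235,308). The power unit is near (323,226). In the side view the pad is near (288,315), next to the hatch plate at (272,312).

Run:
```python
from h import *
def blobs(tag,box,lo,hi):
    im=cv2.imread(f'pics/{tag}.png'); g=im.max(2); x0,y0,x1,y1=box
    m=((g>=lo)&(g<=hi)).astype(np.uint8)[y0:y1,x0:x1]
    n,l,s,c=cv2.connectedComponentsWithStats(m)
    out=[]
    for i in range(1,n):
        if s[i,4]>30: out.append((s[i],c[i]+[x0,y0],(l==i).astype(np.uint8)))
    return out
P={}
for n,box in(('top',(160,205,205,262)),('side',(235,285,310,340))):
    tag=n+'0'; im=cv2.imread(f'pics/{tag}.png').max(2); dep=np.load(f'pics/{tag}.npy')
    x0,y0,x1,y1=box; print(n,np.percentile(im[y0:y1,x0:x1],[2,10,30,50,70,90]))
    for s,c,m in blobs(tag,box,130,255):
        if s[4]<300: continue
        cn=max(cv2.findContours(m,0,1)[0],key=cv2.contourArea)
        r=cv2.boxPoints(cv2.minAreaRect(cn))+[x0,y0]
        ap=cv2.approxPolyDP(cv2.convexHull(cn),4,True)[:,0]+[x0,y0]
        print('plate',s,'\n',np.round(plane(n,ap,.088),4),'\nrect',np.round(plane(n,r,.088),4))
    for s,c,m in blobs(tag,box,0,45):
        u,v=np.round(c).astype(int)
        print('dark',s,c.round(1),plane(n,[c],.09).round(4),'cloud',cloud(n,[c],[dep[v,u]]).round(4))
for nm,uv,z in(('cell',(147,222),.116),('beaker',(235,306),.075),('fuse',(323,226),.09),('bottle',(277,122),.085)):
    print(nm,plane('top',[uv],z).round(3))
```

```text
top [ 51.  70.  83. 123. 131. 133.]
plate [   3    4   37   48 1024] 
 [[0.5955 0.1698 0.088 ]
 [0.5863 0.1071 0.088 ]
 [0.4946 0.1208 0.088 ]
 [0.5034 0.1829 0.088 ]] 
rect [[0.5028 0.1834 0.088 ]
 [0.5987 0.1694 0.088 ]
 [0.5874 0.1048 0.088 ]
 [0.4919 0.1194 0.088 ]]
side [ 21.   72.4  85.  127.  150.  154. ]
plate [   2    4   70   48 1937] 
 [[0.5905 0.1079 0.088 ]
 [0.4951 0.12   0.088 ]
 [0.5046 0.185  0.088 ]
 [0.598  0.1709 0.088 ]] 
rect [[0.5988 0.1719 0.088 ]
 [0.6005 0.1009 0.088 ]
 [0.495  0.1186 0.088 ]
 [0.501  0.1857 0.088 ]]
dark [60 20 14 35 71] [302.  322.4] [[0.4961 0.1598 0.09  ]] cloud [[0.501  0.1093 0.0183]]
dark [ 46  25  13  10 103] [287.2 314.5] [[0.5213 0.1494 0.09  ]] cloud [[0.5213 0.1494 0.0901]]
cell [[0.565 0.21  0.116]]
beaker [[0.388 0.03  0.075]]
fuse [[ 0.556 -0.158  0.09 ]]
bottle [[ 0.786 -0.061  0.085]]
```

The pad agrees in both views at about (0.521, 0.149, 0.090), the 0.090 being the given pad height. The hatch axis is yawed about -8°. I'll shut the fingers and travel high.

Request:
{"op": "play_rows", "data": {"plan": [[0,37,-33,0,-10.1],[0,43,-26,0,-10.1],[0,47,-18,0,-10.1],[0,49,-10,0,-10.1],[0,50,-1,0,-10.1],[0,49,8,0,-10.1],[0,47,16,0,0],[0,47,16,0,0],[0,47,16,0,0],[0,47,16,0,0]]}}

```text
t: 1.35
ee_pos: [0.4121, -0.0317, 0.3006]
tcp_rot: [[0.119, 0.993, -0.003], [0.993, -0.119, 0.005], [0.005, -0.003, -1.0]]
contact_force: [-0.1, -0.4, 0.5]
gripper_width: 0.001
```

```bash
cat > m.py <<'E'
from h import *
import sys
s=robot.state(); R=np.array(s['tcp_rot']); p=np.array(s['ee_pos'])
t=np.array([float(v) for v in sys.argv[1:4]])
print('t',round(float(s['t']),2),'p',p.round(4),'yaw',np.degrees(np.arctan2(R[1,0],R[0,0])).round(1),'z',R[:,2].round(3),'q',np.round(s['q'],0),'F',np.round(s['contact_force'],2),'w',s['gripper_width'])
print('shift mm tool',(R.T@(t-p)*1000).round(1))
E
python3 m.py .521 .149 .2
```

```text
t 1.35 p [ 0.4121 -0.0317  0.3006] yaw 83.2 z [-0.003  0.005 -1.   ] q [ -5.  -5. -15.  80.   0.  92.] F [-0.14 -0.36  0.51] w 0.0007342674759498221
shift mm tool [191.9  86.9 101.3]
```

Request:
{"op": "play_rows", "data": {"plan": [[0,48,22,0,0],[0,48,22,0,0],[0,48,22,15,0],[0,48,22,25,0],[0,10,5,25,0],[0,0,0,0,0],[0,0,0,0,0]]}}

```text
t: 2.22
ee_pos: [0.531, 0.1684, 0.2328]
tcp_rot: [[0.113, 0.994, -0.005], [0.994, -0.113, 0.004], [0.003, -0.005, -1.0]]
contact_force: [-0.4, 0.1, 0.5]
gripper_width: -0.006
```

```bash
python3 m.py .521 .149 .175
```

```text
t 2.23 p [0.531  0.1684 0.2328] yaw 83.5 z [-0.005  0.004 -1.   ] q [ 17.  11.  -6.  73.   0. 114.] F [-0.44  0.14  0.48] w -0.00593562415386082
shift mm tool [-20.6  -7.4  57.8]
```

Request:
{"op": "play_rows", "data": {"plan": [[0,-20,-7,20,0],[0,0,0,20,0],[0,0,0,0,0],[0,0,0,0,0]]}}

```text
t: 2.72
ee_pos: [0.5221, 0.1463, 0.1983]
tcp_rot: [[0.117, 0.993, 0.003], [0.993, -0.117, 0.005], [0.006, 0.002, -1.0]]
contact_force: [-0.1, 0.9, -0.4]
gripper_width: 0.001
```

```bash
python3 m.py .521 .149 .163
python3 - <<'E'
from h import *
im,d=grab('side','side1'); cv2.imwrite('pics/side1c.png',cv2.resize(im[200:400,180:380],None,fx=3,fy=3,interpolation=cv2.INTER_CUBIC))
E
```

```text
t 2.73 p [0.5221 0.1463 0.1983] yaw 83.3 z [ 0.003  0.005 -1.   ] q [ 16.  10. -12.  67.   0. 112.] F [-0.05  0.94 -0.37] w 0.001443080328956249
shift mm tool [ 2.4 -1.4 35.3]
```

View pics/side1c.png

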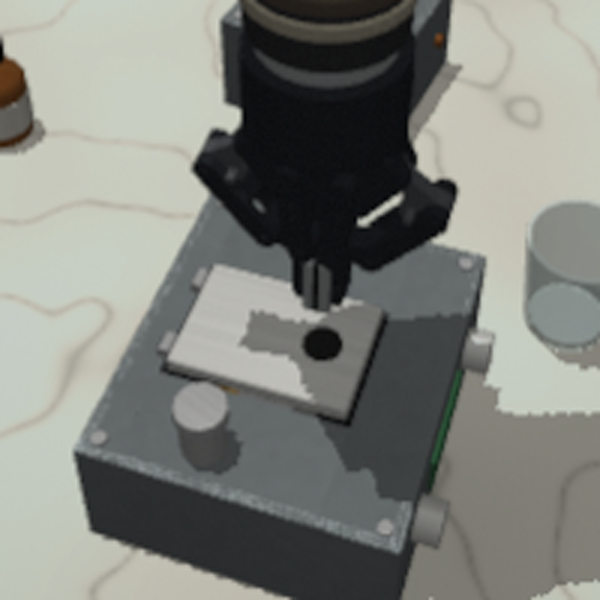

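The fingers are shut and right above the pad, which sits at crop (322,343). The cell is clear at (200,420).

Request:
{"op": "play_rows", "data": {"plan": [[0,2,-1,12,0],[0,1,0,10,0],[0,0,0,5,0],[0,0,0,0,0]]}}

```text
t: 3.28
ee_pos: [0.5219, 0.1502, 0.1704]
tcp_rot: [[0.117, 0.993, 0.004], [0.993, -0.117, 0.006], [0.006, 0.003, -1.0]]
contact_force: [0.8, -0.3, 0.5]
gripper_width: 0.001
```

```bash
python3 m.py .521 .149 .163
```

```text
t 3.27 p [0.5219 0.1502 0.1704] yaw 83.3 z [ 0.004  0.006 -1.   ] q [ 16.  11. -15.  64.   0. 113.] F [ 0.82 -0.34  0.49] w 0.001076268852168029
shift mm tool [-1.3 -0.8  7.4]
```

Request:
{"op": "play_rows", "data": {"plan": [[0,-1,0,3,0],[0,0,0,3,0],[0,0,0,2,0]]}}

```text
t: 3.65
ee_pos: [0.522, 0.1493, 0.1624]
tcp_rot: [[0.116, 0.993, 0.004], [0.993, -0.116, 0.006], [0.006, 0.004, -1.0]]
contact_force: [-2.8, 0.5, 4.8]
gripper_width: 0.001
```

Request:
{"op": "play_rows", "data": {"plan": [[0,0,0,2,0],[0,0,0,2,0]]}}

```text
t: 3.9
ee_pos: [0.5217, 0.1493, 0.1594]
tcp_rot: [[0.117, 0.993, 0.005], [0.993, -0.117, 0.006], [0.007, 0.004, -1.0]]
contact_force: [-3.3, -0.7, 6.2]
gripper_width: 0.001
```

Request:
{"op": "play_rows", "data": {"plan": [[0,0,0,2,0]]}}

```text
t: 4.03
ee_pos: [0.5216, 0.1493, 0.1584]
tcp_rot: [[0.116, 0.993, 0.005], [0.993, -0.117, 0.006], [0.007, 0.005, -1.0]]
contact_force: [-4.4, -0.6, 11.3]
gripper_width: 0.0
```

Request:
{"op": "play_rows", "data": {"plan": [[0,0,0,3,0]]}}

```text
t: 4.15
ee_pos: [0.5216, 0.1493, 0.1578]
tcp_rot: [[0.117, 0.993, 0.007], [0.993, -0.117, 0.007], [0.008, 0.006, -1.0]]
contact_force: [-10.3, -3.4, 26.8]
gripper_width: -0.002
```

It has reached the firm stop: 27 N with about 4–5 mm of travel. I'll withdraw fast and straight up, then wait.

Request:
{"op": "play_rows", "data": {"plan": [[0,0,0,-60,0],[0,0,0,-60,0],[0,0,0,-30,0],[0,0,0,0,0],[0,0,0,0,0],[0,0,0,0,0],[0,0,0,0,0],[0,0,0,0,0],[0,0,0,0,0],[0,0,0,0,0]]}}

```text
t: 5.4
ee_pos: [0.519, 0.1477, 0.3071]
tcp_rot: [[0.117, 0.993, 0.001], [0.993, -0.117, 0.005], [0.005, 0.0, -1.0]]
contact_force: [-0.1, -0.1, 0.2]
gripper_width: -0.001
```

```bash
python3 m.py .5407 .1465 .26
python3 - <<'E'
from h import *
im,d=grab('side','side2'); cv2.imwrite('pics/side2c.png',cv2.resize(im[200:400,180:380],None,fx=3,fy=3,interpolation=cv2.INTER_CUBIC))
# plate cloud
v,u=np.mgrid[240:360,220:330]; u,v=u.ravel(),v.ravel(); g=im[v,u].max(1)
c=cloud('side',np.c_[u,v],d[v,u])
# hatch frame: free->hinge axis, yaw -8.2deg, pad shut at (.521,.149)
a=np.radians(-8.2); e=np.array([np.cos(a),np.sin(a)]); nrm=np.array([-e[1],e[0]])
l=(c[:,:2]-[.521,.149])@e; w=(c[:,:2]-[.521,.149])@nrm
m=(abs(w)<30)&(l>-30)&(l<75)&(c[:,2]>.085)&(c[:,2]<.175)&(g>90)
print(m.sum()); 
for b in range(-30,75,8):
    k=m&(l>=b)&(l<b+8)
    if k.sum(): print(b+4,k.sum(),np.median(c[k,2]).round(4),c[k,2].max().round(4))
k=m&(c[:,2]>.095); print('angle',np.degrees(np.arctan(np.polyfit(l[k],c[k,2]*1000,1))) if k.sum()>20 else None)
E
```

```text
t 5.4 p [0.519  0.1477 0.3071] yaw 83.3 z [ 0.001  0.005 -1.   ] q [ 16.   9.  -0.  81.   0. 112.] F [-0.11 -0.05  0.21] w -0.0005359681262896771
shift mm tool [ 1.1 21.7 47.1]
1587
-2 1587 0.1177 0.1541
angle [-89.93241133  89.63383828]
```

View pics/side2c.png

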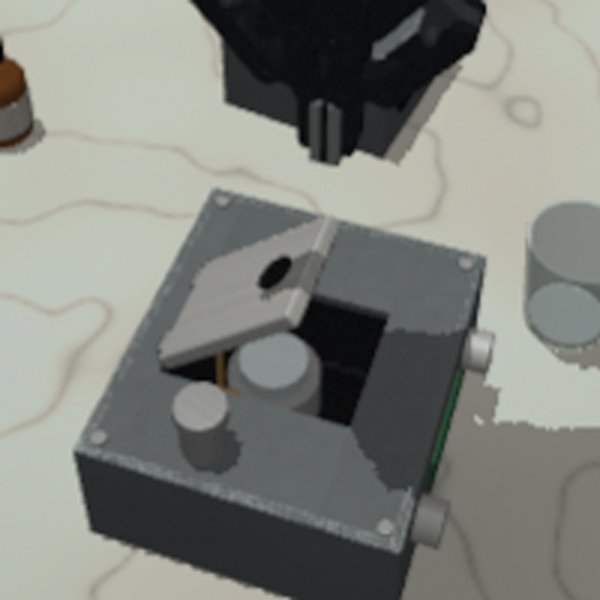

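The hatch stands open, with its pad at crop (275,272) and free edge at about (315,265). My bins used millimetres on data in metres, so I'll recompute the hatch profile from the saved frame.

```bash
cat > prof.py <<'E'
from h import *
import sys
def prof(tag):
    im=cv2.imread(f'pics/{tag}.png'); d=np.load(f'pics/{tag}.npy')
    v,u=np.mgrid[240:360,220:330]; u,v=u.ravel(),v.ravel(); g=im[v,u].max(1)
    c=cloud('side',np.c_[u,v],d[v,u]); a=np.radians(-8.2); e=np.array([np.cos(a),np.sin(a)]); n=np.array([-e[1],e[0]])
    l=1000*(c[:,:2]-[.521,.149])@e; w=1000*(c[:,:2]-[.521,.149])@n; z=1000*c[:,2]
    m=(abs(w)<30)&(l>-20)&(l<70)&(z>97)&(z<170)&(g>60)
    for b in range(-20,70,6):
        k=m&(l>=b)&(l<b+6)
        if k.sum()>5: print(b+3,k.sum(),np.median(z[k]).round(1),z[k].max().round(1))
    k=m&(l>12)&(l<55); p=np.polyfit(l[k],z[k],1); print('angle rad',-np.arctan(p[0]),p)
prof(sys.argv[1])
E
python3 prof.py side2; python3 m.py .528 .148 .25
```

```text
1 19 147.1 149.5
7 157 150.2 154.1
13 98 149.5 153.5
19 77 144.3 148.2
25 59 139.2 142.5
31 63 133.6 138.4
37 85 127.6 133.0
43 80 122.4 125.9
49 82 116.7 119.8
55 82 111.4 114.4
61 73 106.1 109.5
67 77 100.2 103.3
angle rad 0.7437842024290744 [ -0.92005284 161.8270518 ]
t 5.45 p [0.519  0.1477 0.3071] yaw 83.3 z [ 0.001  0.005 -1.   ] q [ 16.   9.  -0.  81.   0. 112.] F [-0.66 -0.18 -0.54] w 0.006181283640377877
shift mm tool [ 1.   8.9 57.1]
```

Measured angle is 0.744 rad, with the free edge at about z = 0.154. The touch should come at TCP z of about 0.226.

Request:
{"op": "play_rows", "data": {"plan": [[0,1,14,20,0],[0,0,0,20,0],[0,0,0,15,0],[0,0,0,5,0],[0,0,0,0,0],[0,0,0,0,0]]}}

```text
t: 6.2
ee_pos: [0.534, 0.1476, 0.2471]
tcp_rot: [[0.116, 0.993, 0.004], [0.993, -0.116, 0.006], [0.006, 0.003, -1.0]]
contact_force: [-0.1, -0.2, -0.3]
gripper_width: -0.004
```

```bash
python3 m.py .533 .1473 .226
```

```text
t 6.2 p [0.534  0.1476 0.2471] yaw 83.3 z [ 0.004  0.006 -1.   ] q [ 15.  10.  -6.  74.   0. 112.] F [-0.07 -0.17 -0.25] w -0.0038457348941344366
shift mm tool [-0.6 -1.1 21.1]
```

Request:
{"op": "play_rows", "data": {"plan": [[0,0,0,6,0],[0,0,0,5,0],[0,0,0,3,0],[0,0,0,2,0],[0,0,0,0,0]]}}

```text
t: 6.82
ee_pos: [0.5344, 0.1478, 0.231]
tcp_rot: [[0.116, 0.993, 0.006], [0.993, -0.116, 0.006], [0.007, 0.005, -1.0]]
contact_force: [-0.1, 0.1, -0.5]
gripper_width: 0.002
```

Request:
{"op": "play_rows", "data": {"plan": [[0,0,0,2,0],[0,0,0,2,0],[0,0,0,1.5,0]]}}

```text
t: 7.2
ee_pos: [0.5345, 0.1479, 0.2256]
tcp_rot: [[0.116, 0.993, 0.006], [0.993, -0.116, 0.006], [0.007, 0.005, -1.0]]
contact_force: [-2.8, 0.0, 5.0]
gripper_width: 0.0
```

That is a clear touch at 5 N, within 1 mm of the expected height. I'll hold one row, then withdraw.

Request:
{"op": "play_rows", "data": {"plan": [[0,0,0,0,0]]}}

```text
t: 7.32
ee_pos: [0.5343, 0.1479, 0.2257]
tcp_rot: [[0.116, 0.993, 0.006], [0.993, -0.116, 0.007], [0.007, 0.005, -1.0]]
contact_force: [-1.5, -0.1, 0.7]
gripper_width: 0.001
```

Request:
{"op": "play_rows", "data": {"plan": [[0,0,0,-15,0],[0,0,0,-40,0],[0,0,0,-40,0],[0,0,0,0,0],[0,0,0,0,0],[0,0,0,0,0],[0,0,0,0,0],[0,0,0,0,0],[0,0,0,0,0],[0,0,0,0,0]]}}

```text
t: 8.57
ee_pos: [0.5333, 0.147, 0.3234]
tcp_rot: [[0.116, 0.993, 0.003], [0.993, -0.116, 0.005], [0.006, 0.003, -1.0]]
contact_force: [0.9, 0.2, 0.1]
gripper_width: -0.003
```

```bash
python3 m.py .533 .1473 .226
python3 - <<'E'
from h import *
grab('side','side3'); grab('top','top3')
E
python3 prof.py side3
```

```text
t 8.57 p [0.5333 0.147  0.3234] yaw 83.3 z [ 0.003  0.005 -1.   ] q [ 15.  10.   4.  83.   0. 112.] F [0.92 0.2  0.13] w -0.002822766898180324
shift mm tool [-0.2 -0.6 97.4]
1 24 147.0 149.5
7 154 150.2 154.1
13 98 149.4 152.6
19 79 144.4 147.7
25 61 138.7 141.8
31 61 133.2 138.1
37 82 127.4 132.4
43 78 122.2 125.1
49 86 116.7 119.8
55 81 111.2 113.9
61 74 105.5 109.0
67 73 100.2 102.9
angle rad 0.7438049653572649 [ -0.92009118 161.66556475]
```

View pics/side3.png

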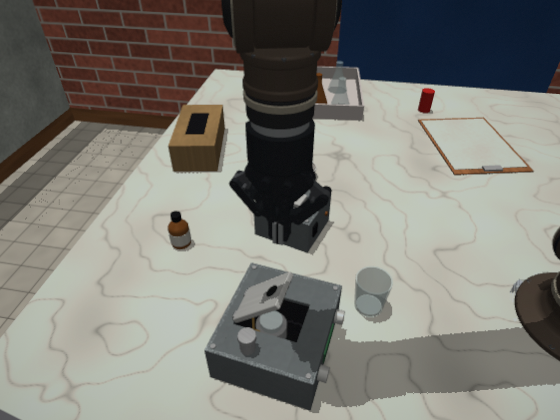

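The hatch is open at 0.744 rad, the same as before the touch. The fingers are well clear, and the cell (247,341), beaker (372,292) and bottle (179,230) are where they were.

```bash
python3 -c "
from station import robot
print(robot.hand_in())"
```

```text
the job is handed in; nothing more can be done
None
```

The sample hatch popped open, took a light touch without going down, and was standing open and untouched when I handed the job in; no verdict was reported.

- **Press:** I pressed the pad with the shut fingers down to its firm stop (about 4–5 mm of travel, 27 N). I then withdrew straight up and the hatch sprang open to 0.744 rad, measured from the side camera's depth image.
- **Touch:** A light touch from above at the free edge read about 5 N. It dropped to roughly 1–2 N during one held row, close to the sensor's noise of about 1 N.
- **Last checks:** After withdrawing, the hatch again measured 0.744 rad, with the fingers about 100 mm above it and the force reading within noise.
- **Bystanders:** By eye in the side picture, the cell, beaker and bottle had not moved. The dish and fuse door were hidden behind the gripper in that last picture and I did not check them in the top view, but the arm never went low near them.
- **Not seen directly:** The catch angle can't be read from the cameras or the state, so I inferred it from the hatch angle.

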